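Clip the probe thermometer into the green dock

ROBOT

A 6-joint arm with a two-finger parallel gripper is mounted at the origin on a cart in front of the work surface, level with it; the furniture and walls round the work are solid. World frame = base frame: x ahead of the robot, y to its left, z up, the work surface at z = 0. Lengths are in m, angles in rad, forces in N, time in s.
With the tool pointing down it reaches from about 0.35 to 1 m from the base axis. Payload 7.1 kg.
Tool frame: the origin (TCP) lies between the finger pads; the fingertips stand 22 mm ahead of it and the grasp point (between the pads) lies 3 mm ahead of it; x points along the fingers, y is the direction in which the jaws open and shut, and the axes are right-handed (so a half turn about x gives the same grasp; the last joint's range is limited). The gripper opens to 85 mm and grips with 20 to 120 N. Pads are 22 mm wide; open, the fingers measure 114 mm over their backs; the gripper's body (76 mm by 85 mm) begins 54 mm behind the grasp point. The pads swing forward as they close: fully open they stand 13 mm farther back than shut.
Start: joints at [1.142, 0.423, 1.63, -0, 1.089, -0.019], TCP at [0.249, 0.573, 0.253] pointing down, gripper open.
Joint ranges: [-3, 3], [-0.9, 2.11], [0.09, 2.58], [-1.31, 4.45], [0.11, 2.69], [-2.54, 2.54]. Speed limits (rad/s): [2.39, 2.39, 3.01, 3.14, 3.14, 3.14].

INTERFACE

Orientations are given as a rotation vector (axis times angle).
In Python, from rig import manip gives the robot as it stands. The module is installed in compiled form; this text tells all that it offers. Calls block until the motion is done:
- manip.move_to(position, orientation): joint-space move of the TCP to a pose.
- manip.servo_line(position, orientation=None, rate=0.15): straight line of the TCP; orientation=None keeps the orientation; rate is the mean speed in m/s.
- manip.set_joints(angles): joint-space move.
- manip.command_gripper(opening, f_grip=None): finger opening in m; f_grip is the grip in N (None keeps the last); returns when the fingers have stopped.
- manip.hold(seconds).
- manip.solve_ik(position, orientation): joint angles nearest the present ones, or None.
- manip.camera(name): name is "scene" or "top" or "wrist"; returns a dict with "image" (480x640x3 uint8, red, green, blue), "fx", "fy", "cx", "cy" (pixels), "cam_to_world" (4x4, takes a point from camera to world coordinates); the wrist camera has in their place "mount" (4x4, takes a point from camera to tool coordinates, whose origin is the TCP and whose axes are the tool frame's). Camera axes: x right, y down, z forward; pixel columns grow to the right and rows downward; lengths in m; the calibration is good to about 2 mm. A picture is of the moment at which its call begins: read the wrist's pose just before it. There is no depth.
A pose or a line that the arm cannot do raises manip.IKError and nothing moves.
- manip.sign_off(): hands the job in, once; it reports no verdict.
Readings, each from a call of its own:
- manip.get_time(): time.
- manip.get_joint_positions(): joint angles.
- manip.get_joint_vel(): joint speeds.
- manip.get_tau(): joint torques, N m.
- manip.get_position(): TCP position.
- manip.get_ee_rot(): TCP orientation.
- manip.get_contact_force(): force on the tool from outside, world axes, zero at the start.
- manip.get_torque(): the same for the moment, N m.
- manip.get_width(): finger opening in m.
Only numpy, scipy, OpenCV 4.12 (cv2) and the standard library are available. Lean on these libraries where they do the work, as an engineer would, in place of code of your own. Each camera call takes 0.05 s, during which the arm holds its last target.

TASK

Put the probe thermometer away in the dock with the green arm (not the red one): slide its white display end in under the sprung green arm, so that the arm is pushed up and the display end comes up to the rubber stop at the back, then let go and leave the thermometer lying flat and straight on the deck with the arm bearing down on it.

Things in the scene. Friction and masses are not known exactly. Their poses are not given: they have to be found in the camera images.
- probe_handle (a point): Centre of the probe thermometer's white handle, a box 34 mm wide (x), 95 long (y), 16 high (z). +y points to its free display end; a 122 mm steel needle runs out of the other end. 55 g. Starts flat on the trolley top (z = 0), display end roughly towards +x. Grasp across x from above, about 30 mm from here along -y, so that the display half stays free; opening to 60 mm is enough.
- green_seat (a point): On the deck of the green-armed dock (fixed), centre line, at the foot of its rubber stop. +x points into the dock, z up. Deck: 12 mm above the trolley top, 74 mm wide, from 120 mm before the stop to 60 behind; side kerbs 7 mm high, 62 apart, along the last 22 mm; stop 13 high. Nothing is over 45 mm above the deck. Fully in, probe_handle is 47.5 mm before the stop, 8 mm above the deck.
- green_arm (a joint): Hinge of the sprung green arm, rad: 0 at rest, grows as it lifts, about 0.13 when it bears on the handle (2 N). It turns up and back about a level pin 40 mm behind the stop, 10 mm above the deck. It stays up only while something is under it.
- green_lip (a point): Front lower edge of the green arm's lip; moves with the arm. The arm is 22 mm wide, on the centre line. At rest this edge is 63 mm before the stop, 24 mm above the deck; from it the lip slopes down and in to the nose, 25 mm before the stop and 7 above the deck. A handle pushed in level along the deck (underside 0 to 4 mm above it, a push of 4 to 15 N) lifts the arm and passes under it.
- red_seat (a point): The same point as green_seat on the second, otherwise identical dock, with a red arm: not the one wanted, only an obstacle. The docks may stand in either order, centres at least 130 mm apart sideways.
Not all that is in view belongs to the job. Leave any pink look-alike of the part that bears probe_handle alone.

How it is judged:
By the outcome, as a careful person would: the job done as asked, in the order asked, and still so for the second after the job is handed in, with the robot touching nothing.
It also fails if it takes over 35 s, if anything falls off the work surface, if the arm or the gripper's body presses on something with over 40 N, if the wrist force passes 120 N, or if a joint passes its speed limit or range.

## Working session

There is one attempt and no reset: what is moved stays moved. The work goes in short steps, each a Python script; the robot and the scene stay as the last script left them, time stands still between calls to the robot, and variables do not carry over. Pictures are saved under pics/ and viewed, and the job is handed in when it is done.

```bash
mkdir -p pics; ls
python3 - <<'E'
from rig import manip
import cv2,numpy as np
for n in ("scene","top"):
    c=manip.camera(n); cv2.imwrite(f"pics/{n}0.png",c["image"][:,:,::-1])
    print(n,c["fx"],c["fy"],c["cx"],c["cy"]); print(np.array(c["cam_to_world"]).round(3))
print(manip.get_time(),manip.get_position(),manip.get_ee_rot())
E
```

```text
pics
scene 589.1157410391792 589.1157410391792 322.18893060777754 247.62061392805006
[[ 0.614 -0.32   0.722 -0.784]
 [-0.789 -0.23   0.569 -1.155]
 [-0.016 -0.919 -0.393  0.787]
 [ 0.     0.     0.     1.   ]]
top 552.617364338144 552.617364338144 313.8214033637633 234.72429795095408
[[-0.015 -0.997  0.078  0.392]
 [-1.     0.014 -0.006 -0.14 ]
 [ 0.005 -0.078 -0.997  1.64 ]
 [ 0.     0.     0.     1.   ]]
0.1 [0.24877697 0.57282307 0.25260458] [ 0.32034057  1.54713602 -0.32253658]
```

View pics/scene0.png

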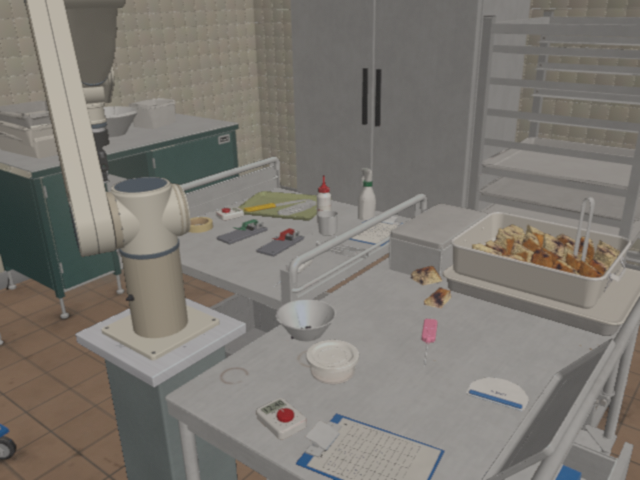

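View pics/top0.png

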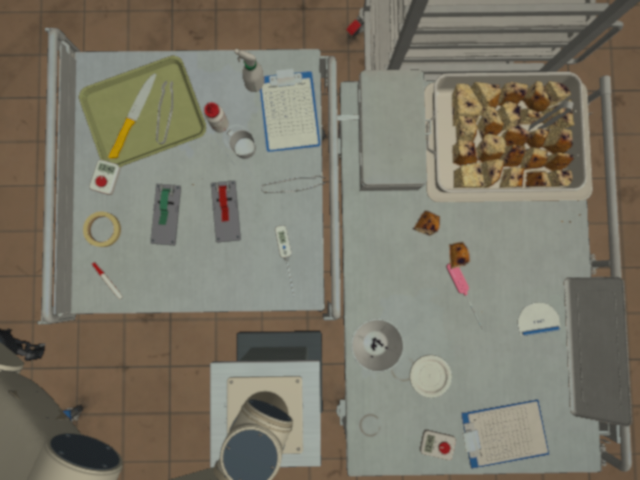

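Run:
```python
import cv2
t=cv2.imread("pics/top0.png")
c=t[170:310,80:330]; cv2.imwrite("pics/crop1.png",cv2.resize(c,None,fx=3.2,fy=3.2,interpolation=cv2.INTER_CUBIC))
c=t[215:300,260:310]; cv2.imwrite("pics/crop2.png",cv2.resize(c,None,fx=7,fy=7,interpolation=cv2.INTER_CUBIC))
```

```text
(no output)
```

View pics/crop1.png

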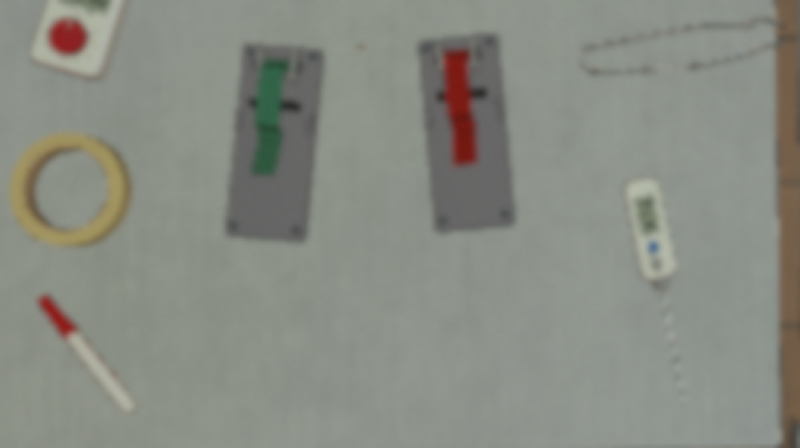

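View pics/crop2.png

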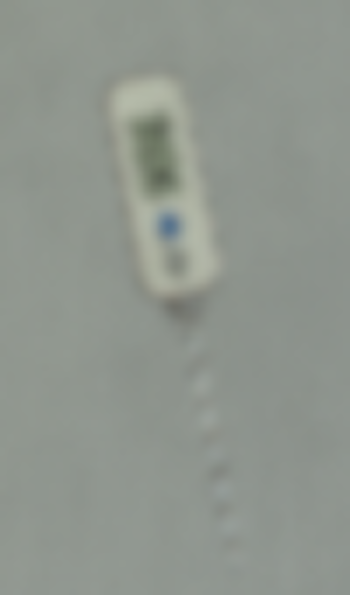

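```bash
cat > h.py <<'E'
from rig import manip
import numpy as np, cv2
from scipy.spatial.transform import Rotation as R
def ray(K,T,uv,z):
    d=T[:3,:3]@np.array([(uv[0]-K[2])/K[0],(uv[1]-K[3])/K[1],1]); o=T[:3,3]
    return o+d*(z-o[2])/d[2]
def proj(K,T,p):
    q=np.linalg.inv(T)@np.append(p,1); return np.array([K[0]*q[0]/q[2]+K[2],K[1]*q[1]/q[2]+K[3]])
def cam(n,fn):
    if n=="wrist":
        p=manip.get_position(); r=manip.get_ee_rot(); c=manip.camera(n)
        T=np.eye(4);T[:3,:3]=R.from_rotvec(r).as_matrix();T[:3,3]=p; T=T@np.array(c["mount"])
    else:
        c=manip.camera(n);T=np.array(c["cam_to_world"])
    K=np.array([c[k] for k in("fx","fy","cx","cy")])
    cv2.imwrite(f"pics/{fn}.png",c["image"][:,:,::-1]); np.savez(f"pics/{fn}.npz",K=K,T=T); return K,T
def load(fn):
    d=np.load(f"pics/{fn}.npz"); return d["K"],d["T"]
def crop(fn,out,x0,y0,x1,y1,s):
    t=cv2.imread(f"pics/{fn}.png")[y0:y1,x0:x1]; cv2.imwrite(f"pics/{out}.png",cv2.resize(t,None,fx=s,fy=s,interpolation=cv2.INTER_CUBIC))
# tool down: x=-z world ; tool y (jaw) along world angle a
def down(a):
    y=np.array([np.cos(a),np.sin(a),0]); x=np.array([0,0,-1.]); z=np.cross(x,y)
    return R.from_matrix(np.stack([x,y,z],1)).as_rotvec()
E
python3 - <<'E'
from h import *
K,T=cam("top","top1")
f=lambda u,v,s,ox,oy:((u+.5)/s-.5+ox,(v+.5)/s-.5+oy)
for p in [(110,85),(183,78),(217,275),(150,297)]: print("handle",ray(K,T,f(*p,7,260,215),.016).round(4))
for p in [(245,45),(322,52),(305,240),(226,235)]: print("green",ray(K,T,f(*p,3.2,80,170),.012).round(4))
for p in [(418,42),(497,35),(514,223),(437,231)]: print("red",ray(K,T,f(*p,3.2,80,170),.012).round(4))
c=manip.camera("wrist"); print(c["fx"],c["cx"],np.array(c["mount"]).round(3))
print(R.from_rotvec(manip.get_ee_rot()).as_matrix().round(3))
E
```

```text
handle [ 0.5444 -0.0367  0.016 ]
handle [ 0.5469 -0.0675  0.016 ]
handle [ 0.4636 -0.0809  0.016 ]
handle [ 0.4548 -0.0527  0.016 ]
green [0.6781 0.3161 0.012 ]
green [0.6705 0.2446 0.012 ]
green [0.4958 0.2595 0.012 ]
green [0.5015 0.3322 0.012 ]
red [0.6787 0.1555 0.012 ]
red [0.6842 0.0822 0.012 ]
red [0.5088 0.0671 0.012 ]
red [0.5024 0.1381 0.012 ]
373.5660379335069 317.6209208269898 [[-0.001 -0.292  0.957 -0.122]
 [ 1.    -0.001  0.     0.   ]
 [ 0.     0.957  0.292 -0.074]
 [ 0.     0.     0.     1.   ]]
[[-0.     0.398  0.917]
 [-0.001  0.917 -0.398]
 [-1.    -0.001 -0.   ]]
```

Run:
```python
from h import *
manip.move_to([0.53,0.29,0.20],down(np.pi/2-.088)); K,T=cam("wrist","w1")
print(manip.get_time(), manip.get_position(),T.round(3))
manip.move_to([0.47,-0.065,0.15],down(np.pi/2+.17)); cam("wrist","w2")
print(manip.get_time(), manip.get_position(),manip.get_joint_positions())
```

```text
1.7417 [0.5296155  0.29098084 0.20019389] [[ 0.088  0.953  0.291  0.456]
 [ 0.996 -0.084 -0.025  0.298]
 [ 0.001  0.292 -0.956  0.322]
 [ 0.     0.     0.     1.   ]]
3.15 [ 0.47075866 -0.06426764  0.15025034] [-1.60787444e-01  3.67665774e-01  2.02756772e+00  1.46270269e-04
  7.45495147e-01 -1.90272883e+00]
```

View pics/w1.png

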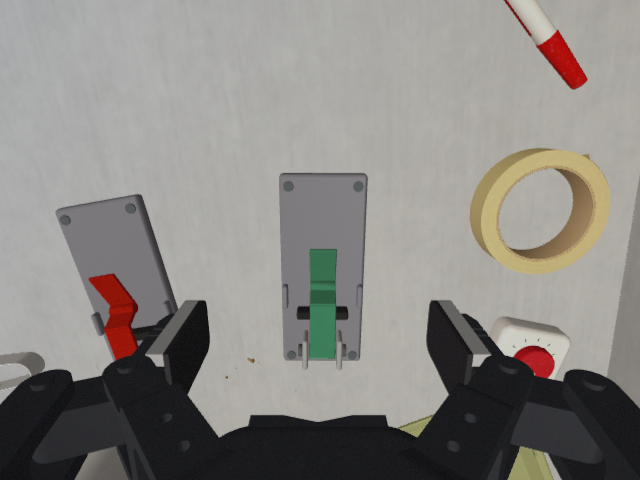

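View pics/w2.png

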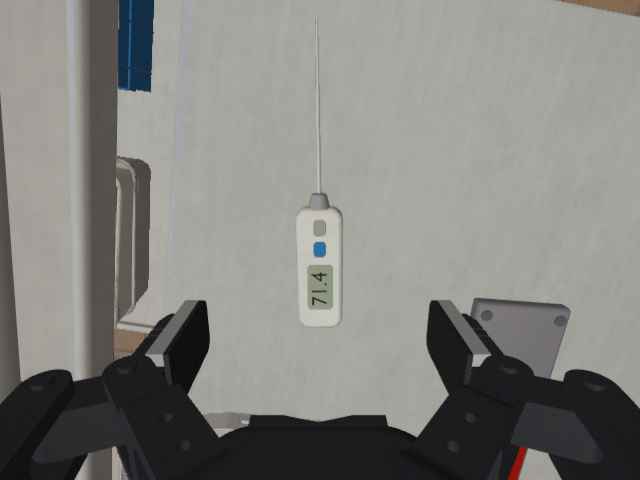

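Run:
```python
from h import *
crop("w1","w1c",265,160,385,375,2.75); crop("w2","w2c",280,180,360,340,3.7)
```

```text
(no output)
```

View pics/w1c.png

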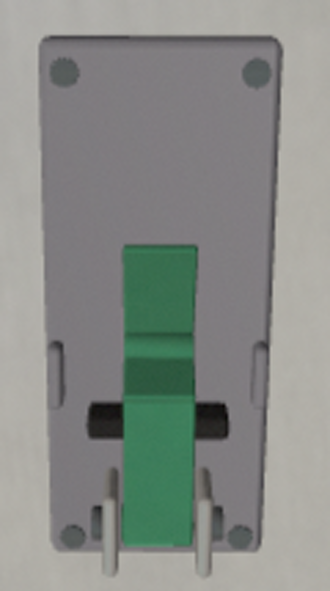

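View pics/w2c.png

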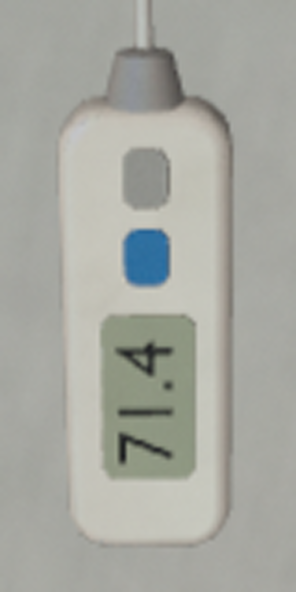

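Run:
```python
from h import *
f=lambda u,v,s,ox,oy:((u+.5)/s-.5+ox,(v+.5)/s-.5+oy)
K,T=load("w1"); P=[ray(K,T,f(*p,2.75,265,160),.012)[:2] for p in [(42,45),(280,45),(262,550),(53,550),(64,72),(257,72),(240,537),(73,537)]]
print(np.array(P).round(4)); 
for i in (0,4):
    fm=(P[i]+P[i+1])/2; bm=(P[i+2]+P[i+3])/2; d=bm-fm; print(fm,bm,np.linalg.norm(d),np.arctan2(d[1],d[0]),np.linalg.norm(P[i]-P[i+1]))
    print("seat",(fm+bm)/2+.03*d/np.linalg.norm(d))
# arm front lip edge & stop
print("lip",[ray(K,T,f(*p,2.75,265,160),.036)[:2].round(4) for p in [(123,245),(198,245)]])
print("stoptop",[ray(K,T,f(*p,2.75,265,160),.025)[:2].round(4) for p in [(88,403),(229,403)]])
K,T=load("w2"); g=lambda u,v,z:ray(K,T,f(u,v,3.7,280,180),z)[:2]
for a,b in [((60,150),(233,150)),((72,500),(231,500)),((66,320),(232,320))]:
    A=g(*a,.012);B=g(*b,.012);print("side",A.round(4),B.round(4),((A+B)/2).round(4),np.linalg.norm(A-B))
print("ends",g(147,97,.012),g(150,545,.014), "needle",g(145,30,.008), ray(K,T,(316,20),.008))
```

```text
[[0.4965 0.263 ]
 [0.5028 0.3343]
 [0.679  0.3192]
 [0.6725 0.2462]
 [0.5052 0.2687]
 [0.5104 0.327 ]
 [0.673  0.3119]
 [0.6678 0.2537]]
[0.49967057 0.29865938] [0.67570745 0.28269039] 0.17675970049151968 -0.09046633314855408 0.0715769513258273
seat [0.61756633 0.2879646 ]
[0.50778931 0.29782647] [0.67040785 0.28278721] 0.16331249184147667 -0.09221948724259452 0.058490976909768316
seat [0.61897111 0.28754417]
lip [array([0.5538, 0.2825]), array([0.5557, 0.3045])]
stoptop [array([0.6099, 0.2657]), array([0.6138, 0.3108])]
side [ 0.4676 -0.0805] [ 0.4619 -0.0474] [ 0.4648 -0.0639] 0.03359518102660333
side [ 0.5424 -0.0664] [ 0.5367 -0.0334] [ 0.5395 -0.0499] 0.03343737530133321
side [ 0.5024 -0.0739] [ 0.4968 -0.0409] [ 0.4996 -0.0574] 0.03348133023490729
ends [ 0.45440526 -0.06561257] [ 0.54894815 -0.04860682] needle [ 0.44238914 -0.06806431] [ 0.3382246  -0.08785777  0.008     ]
```

Run:
```python
from h import *
manip.command_gripper(.06,50)
o=down(np.pi/2+.186)
manip.servo_line([.4725,-.0627,.06],o,rate=.15)
manip.servo_line([.4725,-.0627,.0235],o,rate=.08)
print(manip.get_contact_force(),manip.get_position())
manip.command_gripper(.0,50)
print(manip.get_width(),manip.get_contact_force(),manip.get_position(),manip.get_time())
manip.servo_line([.4725,-.0627,.05],o,rate=.1)
print(manip.get_contact_force()); cam("wrist","w3");cam("scene","s3"); print(manip.get_time())
crop("w3","w3c",200,60,440,400,1.7)
crop("s3","s3c",180,150,460,330,2.8)
```

```text
[-0.1330304  -0.64136552 -0.32037595] [ 0.47245543 -0.06268681  0.02339586]
0.03322429332199201 [-0.62774225 -0.34500144  5.51171831] [ 0.47286287 -0.06276808  0.02413123] 5.2417
[-0.56212082  0.56028577 -0.71524513]
5.7583
```

View pics/w3.png

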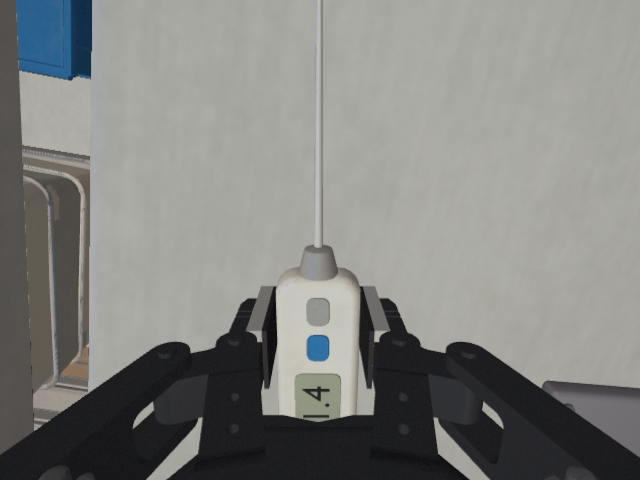

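View pics/s3c.png

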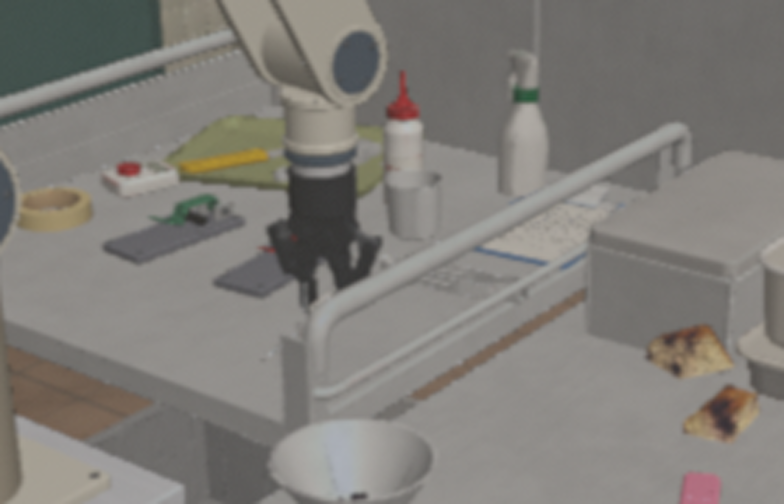

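```bash
cat >> h.py <<'E'
H=-.091; D=np.array([np.cos(H),np.sin(H)]); SEAT=np.array([.6178,.2878]); OD=down(np.pi/2+H)
def gp(s,z,lat=0): # grasp point s before stop
    p=SEAT-s*D+lat*np.array([-D[1],D[0]]); return [p[0],p[1],z]
E
python3 - <<'E'
from h import *
manip.servo_line([.4725,-.0627,.14],rate=.2)
manip.move_to(gp(.165,.14),OD)
print(manip.get_position(),manip.get_joint_positions().round(2),manip.get_contact_force())
manip.servo_line(gp(.165,.0385),OD,rate=.12)
print(manip.get_position(),gp(.165,.0385),manip.get_contact_force(),manip.get_width())
cam("top","t4");cam("scene","s4");cam("wrist","w4"); print(manip.get_time())
crop("t4","t4c",120,160,220,300,4.2)
crop("s4","s4c",180,180,320,280,5.6)
E
```

```text
[0.4534262  0.30191851 0.13936723] [ 0.57  0.47  1.88 -0.    0.79 -0.91] [-0.22825488 -0.19079199 -0.89351429]
[0.45393396 0.3029837  0.03903594] [np.float64(0.4534827111772606), np.float64(0.3027942853762504), 0.0385] [-0.69513403 -0.16549735  0.03114597] 0.03229926679800068
8.8667
```

View pics/t4c.png

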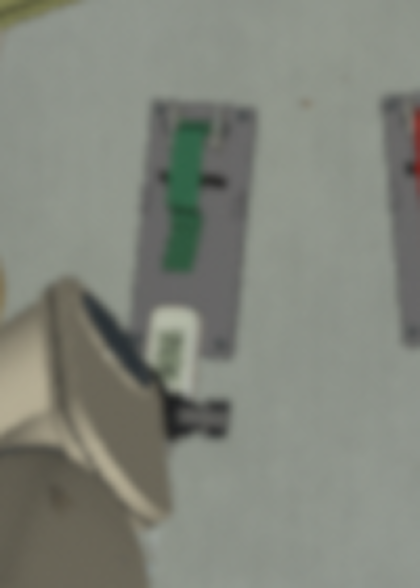

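View pics/s4c.png

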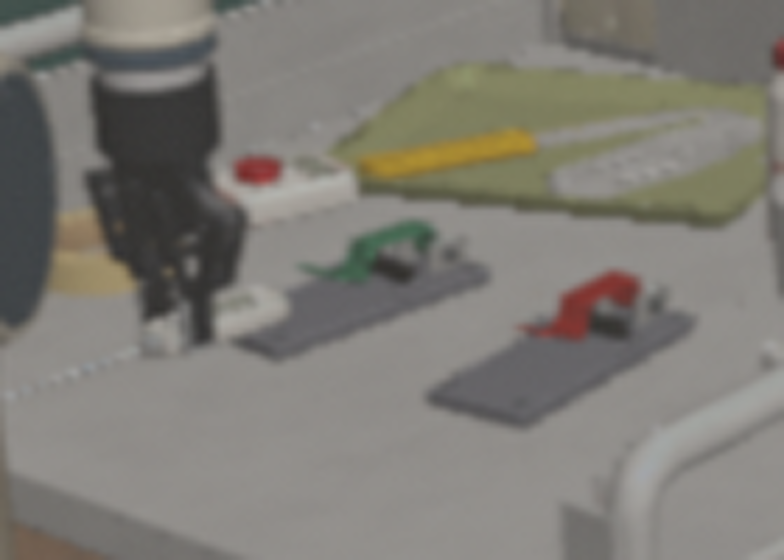

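View pics/w4.png

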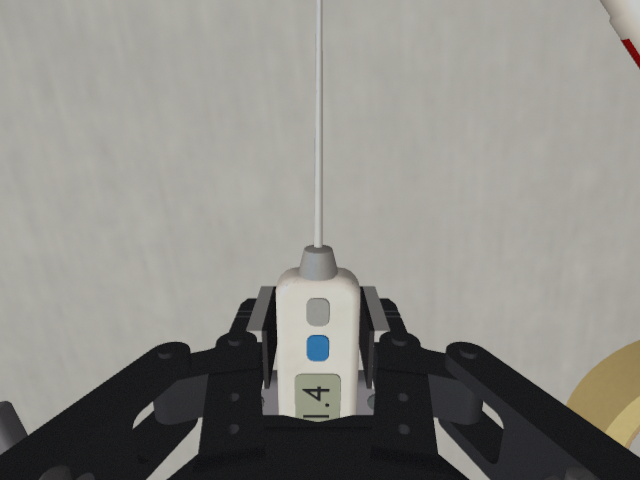

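Run:
```python
from h import *
crop("w4","w4c",245,340,395,430,5)
```

```text
(no output)
```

View pics/w4c.png

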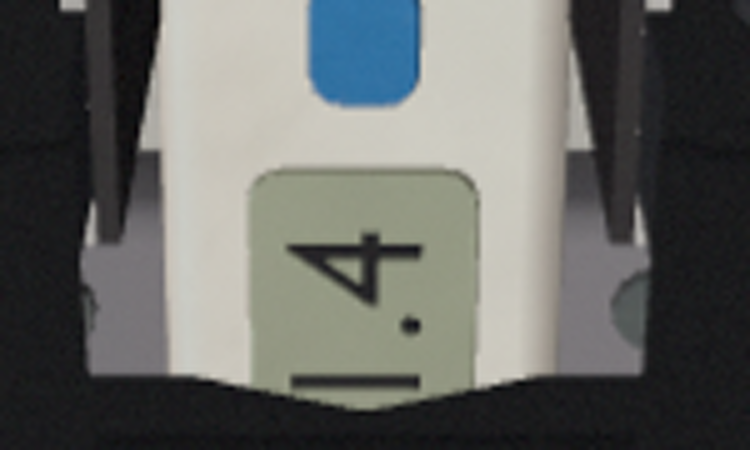

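Run:
```python
from h import *
manip.servo_line(gp(.162,.0372,-.0013),OD,rate=.03)
D3=np.append(D,0)
def rep(s):
    p=manip.get_position(); f=manip.get_contact_force(); sa=(SEAT-p[:2])@D
    print(f"{s:.4f} act {sa:.4f} z {p[2]:.4f} Fpush {-f@D3:.1f} Flat {f[0]*-D[1]+f[1]*D[0]:.1f} Fz {f[2]:.1f} w {manip.get_width():.4f} t {manip.get_time():.2f}"); return -f@D3
rep(.162)
for s in (.14,.125,.115,.105,.097,.09,.086):
    manip.servo_line(gp(s,.0372,-.0013),OD,rate=.05)
    if rep(s)>18: break
cam("scene","s5"); crop("s5","s5c",180,180,320,280,5.6)
```

```text
0.1620 act 0.1617 z 0.0374 Fpush 0.2 Flat 0.6 Fz 0.0 w 0.0327 t 9.13
0.1400 act 0.1399 z 0.0371 Fpush 0.5 Flat 1.2 Fz 0.1 w 0.0328 t 9.72
0.1250 act 0.1248 z 0.0371 Fpush 0.6 Flat -0.2 Fz -0.8 w 0.0329 t 10.18
0.1150 act 0.1146 z 0.0371 Fpush 0.3 Flat 0.2 Fz -1.1 w 0.0324 t 10.53
0.1050 act 0.1044 z 0.0372 Fpush 0.2 Flat -1.0 Fz -2.7 w 0.0327 t 10.88
0.0970 act 0.0961 z 0.0373 Fpush -2.1 Flat -0.6 Fz -3.6 w 0.0331 t 11.18
0.0900 act 0.0893 z 0.0373 Fpush -0.3 Flat -0.4 Fz -3.3 w 0.0327 t 11.47
0.0860 act 0.0856 z 0.0373 Fpush -1.3 Flat -0.3 Fz -3.0 w 0.0325 t 11.72
```

View pics/s5c.png

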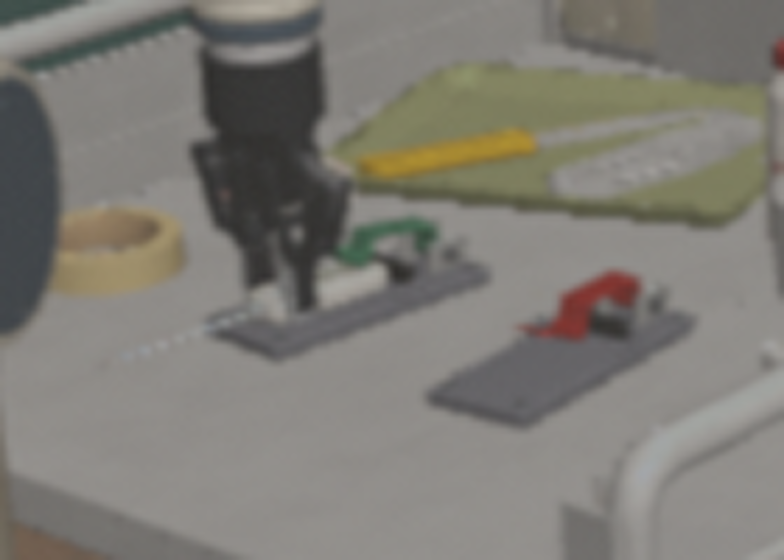

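Run:
```python
from h import *
D3=np.append(D,0)
def rep(s):
    p=manip.get_position(); f=manip.get_contact_force(); sa=(SEAT-p[:2])@D
    print(f"{s:.4f} act {sa:.4f} z {p[2]:.4f} Fpush {-f@D3:.1f} Flat {f[0]*-D[1]+f[1]*D[0]:.1f} Fz {f[2]:.1f} w {manip.get_width():.4f} t {manip.get_time():.2f}"); return -f@D3
for s in np.arange(.0835,.0685,-.0012):
    manip.servo_line(gp(s,.0372,-.0013),OD,rate=.04)
    if rep(s)>7: break
cam("scene","s6"); crop("s6","s6c",215,205,285,255,11); cam("top","t6"); crop("t6","t6c",120,160,220,300,4.2)
```

```text
0.0835 act 0.0834 z 0.0372 Fpush -1.0 Flat -0.7 Fz -2.8 w 0.0326 t 12.03
0.0823 act 0.0823 z 0.0372 Fpush 0.4 Flat -0.3 Fz -3.5 w 0.0325 t 12.28
0.0811 act 0.0810 z 0.0372 Fpush 1.0 Flat -0.1 Fz -3.6 w 0.0328 t 12.53
0.0799 act 0.0798 z 0.0372 Fpush 0.7 Flat -0.4 Fz -2.9 w 0.0326 t 12.78
0.0787 act 0.0785 z 0.0372 Fpush -0.0 Flat -0.4 Fz -2.3 w 0.0328 t 13.03
0.0775 act 0.0781 z 0.0370 Fpush 4.3 Flat 0.6 Fz -1.6 w 0.0326 t 13.28
0.0763 act 0.0781 z 0.0368 Fpush 8.5 Flat 1.9 Fz -1.1 w 0.0329 t 13.53
```

View pics/s6c.png

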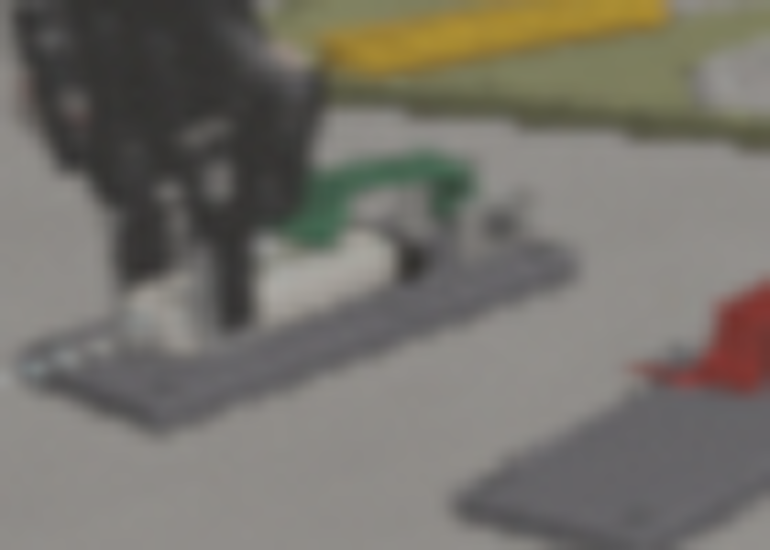

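View pics/t6c.png

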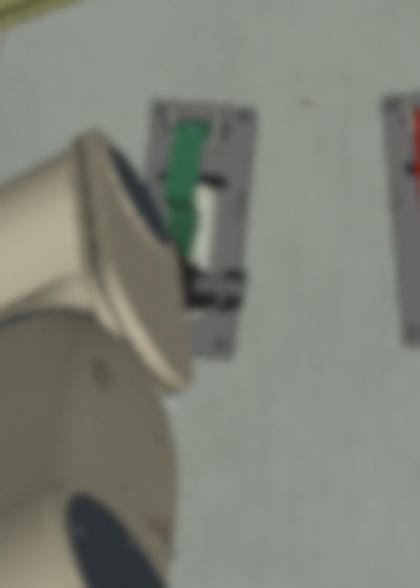

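Run:
```python
from h import *
f0=manip.get_contact_force()[2]
for z in (.0365,.0358,.0351,.0344):
    manip.servo_line(gp(.0768,z,-.0013),OD,rate=.03)
    f=manip.get_contact_force(); print(z,manip.get_position()[2],f)
    if f[2]-f0>4: break
p=gp(.0768,z,-.0013)
manip.command_gripper(.06,20)
print(manip.get_width(),manip.get_contact_force(),manip.get_position(),manip.get_time())
cam("wrist","w7")
p=manip.get_position()
manip.servo_line([p[0],p[1],.13],rate=.08)
p=manip.get_position(); q=SEAT-.10*D
manip.servo_line([q[0],q[1],.2],rate=.2)
cam("wrist","w8"); cam("scene","s8"); crop("s8","s8c",215,205,285,255,11); print(manip.get_time(),manip.get_contact_force())
```

```text
0.0365 0.036275380177546356 [-7.76867443  1.3345797   0.18270825]
0.0358 0.03620653262592291 [-8.48406145  0.34384587  5.53390188]
0.05977616796909529 [ 0.07644568 -0.34349425 -0.08300112] [0.54185    0.29359889 0.03603325] 14.5083
16.5 [-0.01997106  0.48719542 -0.61340226]
```

View pics/w8.png

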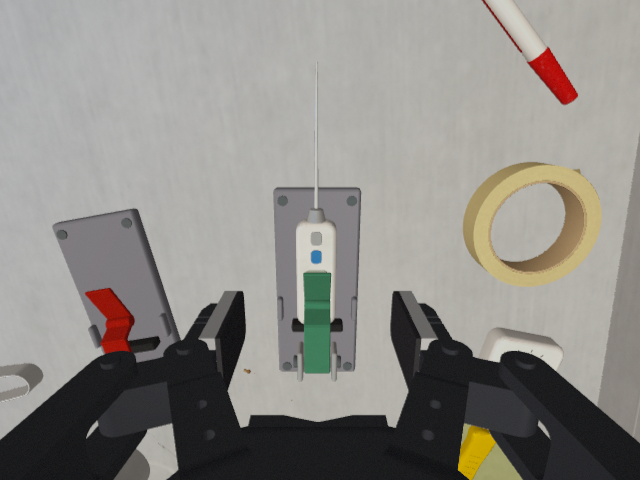

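View pics/s8c.png

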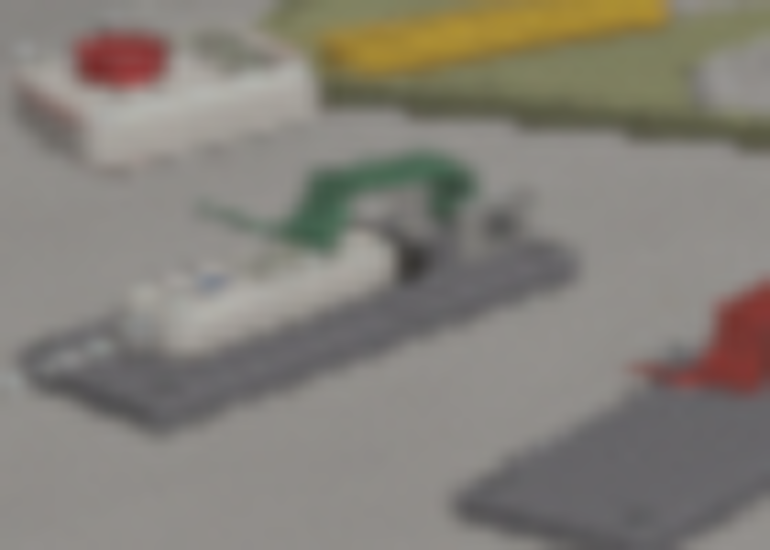

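Run:
```python
from h import *
crop("w8","w8c",265,180,370,380,2.95)
```

```text
(no output)
```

View pics/w8c.png

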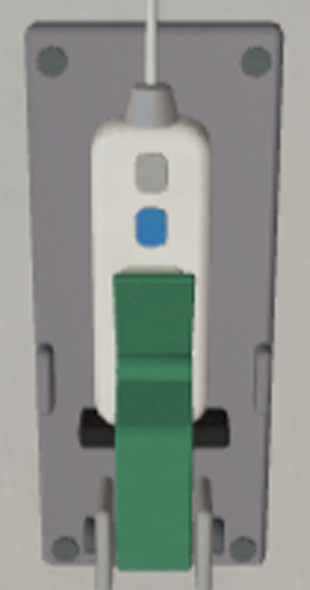

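```bash
python3 -c "
from rig import manip
manip.sign_off();print(manip.get_time())"
```

```text
the job is handed in; nothing more can be done
the job is handed in; nothing more can be done
```

The thermometer is in the green-armed dock, and I handed the job in at about 16.5 s on the robot's clock. I gripped the white thermometer about 30 mm behind its handle centre and slid it level under the green arm. It met the stop within about 1 mm of where I expected, with a push of about 8 N. I then lowered it onto the deck, let go and moved the arm clear.

- **Final pictures:** they show the handle flat and straight, with its display end at the rubber stop and the green arm lifted and resting on it. The gripper is clear of everything. The red dock and the pink look-alike were left alone.
- **Disagreements between checks:** before insertion the wrist picture put the handle 1 mm off the dock's centre line and the top picture about 2.7 mm off, to the same side. I corrected by 1.3 mm, and about 1 mm of sideways offset may remain.
- **Fingertip contact:** the fingertips touched the trolley top at about 5.5 N while gripping, well under the limit.
- **Not checked directly:** I had no reading of the green arm's angle, so that it bears on the handle is judged from the pictures only.

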